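# Close the filter canister of the pump under test

### The job

The steel filter canister standing on the black pump is open. Pick up the wide aluminium cover with the blue knob and set it gently, without dropping it, onto the canister's rim, so that its step sits down inside the mouth and the cover rests fully home and level, then let go of it. Leave the small cover with the red knob and the little brass sample pot where they are.

Things in the scene. Friction and masses are not known exactly. Their poses are not given: they have to be found in the camera images.
- cover: Wide aluminium cover with a blue knob, loose, about 0.3 kg. From below, on one axis: a round step 72 mm in diameter, 0 to 15 mm up, on which it stands; a flange 112 mm in diameter, 15 to 21 mm up; a round upright knob 28 mm in diameter, 21 to 61 mm up. Origin: centre of the step's underside, z up. Seated, the flange lies on the rim and the origin is 15 mm below the rim.
- canister_rim (a point): Centre of the canister's open mouth, in the plane of its rim, 130 mm above the bench, z up. The canister is a fixed upright steel pot, 100 mm outside and 92 mm inside in diameter, so the cover's step has 10 mm of play all round. It stands on a black pump; the blue cradle lies to the point's +y, up to 200 mm from the axis, and all of it is 25 mm or more below the rim.
- red_cover: A small aluminium cover with a red knob, too small for the canister; to be left alone. Same build: step 50 mm in diameter and 15 mm high, flange 72 mm in diameter, knob 28 mm in diameter, 61 mm tall in all. Origin: centre of its underside.
- sample_pot: A little open brass sample pot, 64 mm in diameter at the rim and 75 mm tall, loose on the bench; to be left alone. Origin: centre of its underside.
Mind the look-alikes: they are no part of the job. What is shaped like the cover but green or purple is not meant.

How it is judged (in metres and radians):
On the way:
1. the wide cover is lifted to the height of the canister's rim (z of cover in the frame of canister_rim above -0.005 m), for 0.1 s.
At the end, for the whole second after the job is handed in: The wide cover rests on the canister's rim with its step inside the mouth: its axis within 14 mm of the canister's, its flange within 4 mm of the rim's height, level within 10 degrees, at rest; the red-knobbed cover and the sample pot are within 30 mm of where they started (horizontal distance between cover and canister_rim below 0.014 m and z of cover in the frame of canister_rim between -0.019 and -0.011 m and angle between cover's own z axis and vertical below 0.175 rad and linear speed of cover below 0.02 m/s and distance of each of red_cover, sample_pot from where it was at the start of the episode below 0.03 m); the robot touches nothing.
It fails at once if the cover is dropped or slammed onto the canister (faster than 0.6 m/s just above the rim) (horizontal distance between cover and canister_rim below 0.05 m and z of cover in the frame of canister_rim between -0.03 and 0.025 m and linear speed of cover above 0.6 m/s).
It fails at once if the red-knobbed cover is moved by more than 30 mm (distance of red_cover from where it was at the start of the episode above 0.03 m).
It fails at once if the sample pot is moved by more than 30 mm (distance of sample_pot from where it was at the start of the episode above 0.03 m).
It also fails if it takes over 43 s, if anything falls off the work surface, if the arm or the gripper's body presses on something with over 40 N, if the wrist force passes 120 N, or if a joint passes its speed limit or range.

### The arm

A 6-joint arm with a two-finger parallel gripper is mounted at the origin on the work surface. World frame = base frame: x ahead of the robot, y to its left, z up, the work surface at z = 0. Lengths are in m, angles in degrees, forces in N, time in s.
With the tool pointing down it reaches from about 0.35 to 0.925 m from the base axis. Payload 6.4 kg.
Tool frame: the origin (TCP) lies between the finger pads; the fingertips stand 25 mm ahead of it and the grasp point (between the pads) lies 6 mm ahead of it; y points along the fingers, z is the direction in which the jaws open and shut, and the axes are right-handed (so a half turn about y gives the same grasp; the last joint's range is limited). The gripper opens to 94 mm and grips with 3 to 60 N. Pads are 16 mm wide; open, the fingers measure 119 mm over their backs; the gripper's body (75 mm by 177 mm) begins 78 mm behind the grasp point.
Start: joints at [-9.975, 14.043, 89.255, -0, 76.702, -9.975], TCP at [0.65, 0, 0.23] pointing down, gripper open.
Joint ranges: [-179.41, 179.41], [-58.25, 129.5], [7.25, 145.43], [-54.29, 234.29], [11.92, 165.04], [-157.13, 157.13]. Speed limits (degrees/s): [147.25, 147.25, 180, 180, 180, 180].

### API

Orientations are given as a 3x3 rotation matrix whose columns are the frame's x, y, z axes.
In Python, from cell import ctrl gives the robot as it stands. The module is installed in compiled form; this text tells all that it offers. Calls block until the motion is done:
- ctrl.goto(position, orientation): joint-space move of the TCP to a pose.
- ctrl.movel(position, feed=0.15, orientation=None): straight line of the TCP; orientation=None keeps the orientation; feed is the mean speed in m/s.
- ctrl.goto_joints(angles): joint-space move.
- ctrl.gripper_to(opening, strength=None): finger opening in m; strength is the grip in N (None keeps the last); returns when the fingers have stopped.
- ctrl.pause(seconds).
- ctrl.ik(position, orientation): joint angles nearest the present ones, or None.
- ctrl.get_image(name): name is "scene" or "side" or "wrist"; returns the picture (480x640x3 uint8, red, green, blue); there is no depth.
- ctrl.get_calibration(name): a dict with "mtx" (3x3 intrinsics, pixels), "R" (3x3) and "t" (3): a world point X has camera coordinates R X + t; the wrist camera has in their place "mount" (4x4, takes a point from camera to tool coordinates, whose origin is the TCP and whose axes are the tool frame's). Camera axes: x right, y down, z forward; pixel columns grow to the right and rows downward; lengths in m; the calibration is good to about 2 mm. A picture is of the moment at which its call begins: read the wrist's pose just before it. get_calibration takes no time and is no camera call.
A pose or a line that the arm cannot do raises ctrl.IKError and nothing moves.
- ctrl.sign_off(): hands the job in, once; it reports no verdict.
Readings, each from a call of its own:
- ctrl.current_time_s(): time.
- ctrl.current_q(): joint angles.
- ctrl.current_dq(): joint speeds.
- ctrl.current_joint_torque(): joint torques, N m.
- ctrl.current_position(): TCP position.
- ctrl.current_tool_rot(): TCP orientation.
- ctrl.current_ft_force(): force on the tool from outside, world axes, zero at the start.
- ctrl.current_wrist_torque(): the same for the moment, N m.
- ctrl.current_grip_width(): finger opening in m.
Only numpy, scipy, OpenCV 4.12 (cv2) and the standard library are available. Lean on these libraries where they do the work, as an engineer would, in place of code of your own. Each camera call takes 0.05 s, during which the arm holds its last target.

## Working session

There is one attempt and no reset: what is moved stays moved. The work goes in short steps, each a Python script; the robot and the scene stay as the last script left them, time stands still between calls to the robot, and variables do not carry over. Pictures are saved under pics/ and viewed, and the job is handed in when it is done.

```bash
mkdir -p pics; ls
python3 - <<'E'
from cell import ctrl
import cv2,numpy as np
np.set_printoptions(precision=4,suppress=True)
for n in("scene","side","wrist"):
    im=ctrl.get_image(n); cv2.imwrite(f"pics/{n}0.png",im[:,:,::-1]); print(n,ctrl.get_calibration(n))
print(ctrl.current_tool_rot(),ctrl.current_position(),ctrl.current_time_s())
E
```

```text
pics
scene {'mtx': array([[459.6535,   0.    , 317.8758],
       [  0.    , 459.6535, 237.3611],
       [  0.    ,   0.    ,   1.    ]]), 'R': array([[ 0.1422,  0.9898,  0.0007],
       [ 0.5328, -0.076 , -0.8428],
       [-0.8342,  0.1202, -0.5382]]), 't': array([ 0.0282, -0.1672,  1.6118])}
side {'mtx': array([[550.2734,   0.    , 321.4904],
       [  0.    , 550.2734, 238.3784],
       [  0.    ,   0.    ,   1.    ]]), 'R': array([[ 0.6638, -0.7479, -0.0049],
       [-0.4253, -0.3722, -0.825 ],
       [ 0.6151,  0.5497, -0.5652]]), 't': array([-0.4149,  0.2552,  1.0104])}
wrist {'mtx': array([[346.3654,   0.    , 320.8228],
       [  0.    , 346.3654, 238.8116],
       [  0.    ,   0.    ,   1.    ]]), 'mount': array([[-0.0004,  0.9622,  0.2723, -0.0804],
       [-0.0008, -0.2723,  0.9622, -0.1537],
       [ 1.    ,  0.0002,  0.0009, -0.0002],
       [ 0.    ,  0.    ,  0.    ,  1.    ]])}
[[ 0.     -0.0014  1.    ]
 [-1.      0.0003  0.    ]
 [-0.0003 -1.     -0.0014]] [0.6496 0.0001 0.2297] 0.15
```

View pics/scene0.png

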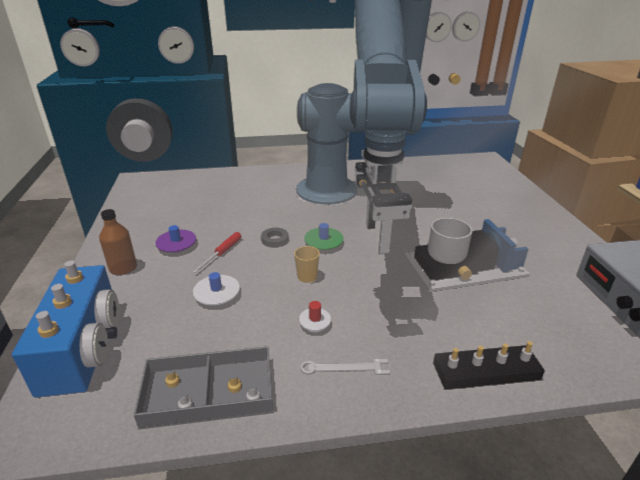

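View pics/side0.png

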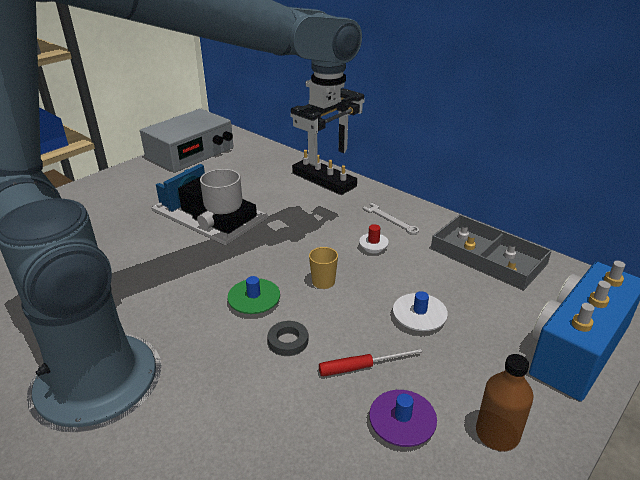

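View pics/wrist0.png

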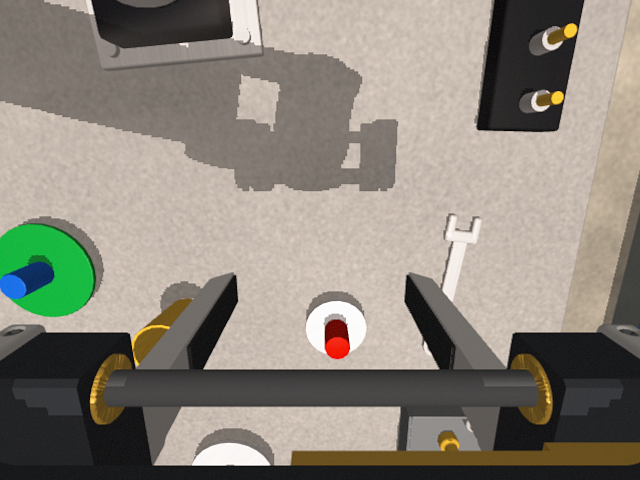

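The scene picture shows the wide cover (white flange, blue knob) at (216,290), red cover at (315,318), brass pot at (307,265), open canister at (450,240), with the blue cradle to its right. In the side picture the cover is at (420,312) and the canister at (221,190). Next I measure both from each view.

```bash
cat > h.py <<'E'
import cv2,numpy as np
np.set_printoptions(precision=4,suppress=True)
def ray_plane(cal,uv,z):
    uv=np.atleast_2d(np.array(uv,float)); K,R,t=cal['mtx'],cal['R'],cal['t']
    d=(np.linalg.inv(K)@np.c_[uv,np.ones(len(uv))].T).T@R   # world dirs
    C=-R.T@t
    return C+d*((z-C[2])/d[:,2])[:,None]
def circ(P):
    A=np.c_[2*P[:,:2],np.ones(len(P))]; s=np.linalg.lstsq(A,(P[:,:2]**2).sum(1),rcond=None)[0]
    return s[:2],np.sqrt(s[2]+s[0]**2+s[1]**2)
def hull_at(mask,xy):
    n,l,s,c=cv2.connectedComponentsWithStats(mask.astype(np.uint8))
    ids=l[xy[1]-12:xy[1]+13,xy[0]-12:xy[0]+13]; ids=ids[ids>0]
    i=np.bincount(ids).argmax()
    ct=max(cv2.findContours((l==i).astype(np.uint8),cv2.RETR_EXTERNAL,cv2.CHAIN_APPROX_NONE)[0],key=len)
    return cv2.convexHull(ct)[:,0,:],s[i]
E
python3 - <<'E'
from h import *
from cell import ctrl
for n,pc,pk,pcan in(("scene",(216,292),(215,282),(450,226)),("side",(420,314),(421,302),(221,178))):
    im=cv2.imread(f"pics/{n}0.png"); hsv=cv2.cvtColor(im,cv2.COLOR_BGR2HSV); cal=ctrl.get_calibration(n)
    H,S,V=cv2.split(hsv)
    white=(S<40)&(V>185)
    blue=(H>105)&(H<130)&(S>120)
    h,s=hull_at(white|blue&False,(pc[0]-12,pc[1]+6)); 
    P=ray_plane(cal,h,.021); print(n,'flange',s,*circ(P))
    h,s=hull_at(blue,pk); print(' knob',s, h.min(0),h.max(0))
    top=[(h[:,0].min()+h[:,0].max())/2,h[:,1].min()+3]; print('  knobtop~',ray_plane(cal,top,.061))
    x,y=pcan; crop=im[y-45:y+65,x-60:x+60]; cv2.imwrite(f"pics/can_{n}.png",cv2.resize(crop,None,fx=5,fy=5,interpolation=0))
    print(V[y,x-30:x+30:2]); print(im[y,x])
E
```

```text
scene flange [194 275  45  29 768] [ 0.529  -0.3552] 0.053983957011056405
 knob [210 273   9   7  50] [210 273] [218 279]
  knobtop~ [[ 0.5322 -0.3544  0.061 ]]
[150 148 150 151 151 145 152 111 116 119 122 125 126 128 130 129 131 129
 127 127 123 122 118 115 120 165 150 148 148 151]
[124 125 129]
side flange [ 393  293   54   37 1218] [ 0.526  -0.3568] 0.054667874180245726
 knob [414 292  15  22 278] [414 292] [428 313]
  knobtop~ [[ 0.5257 -0.3555  0.061 ]]
[ 46  52  55  14   1 157  83  93 112 106 112 113 113 117 115 118 121 109
 110 107 104 103  96  80 171 141 135 140 138 137]
[116 117 118]
```

View pics/can_scene.png

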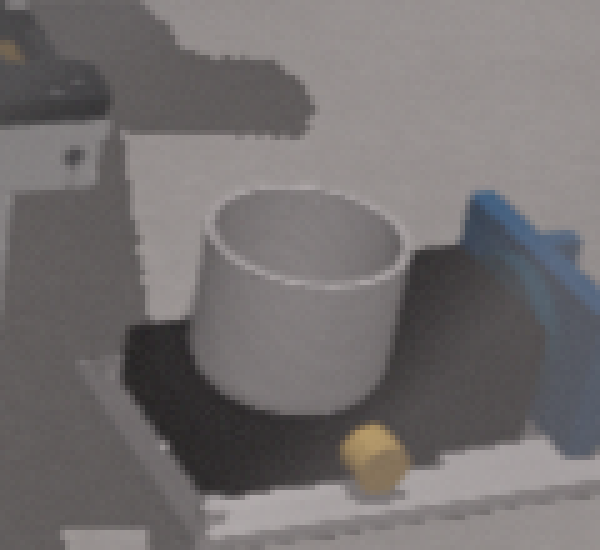

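View pics/can_side.png

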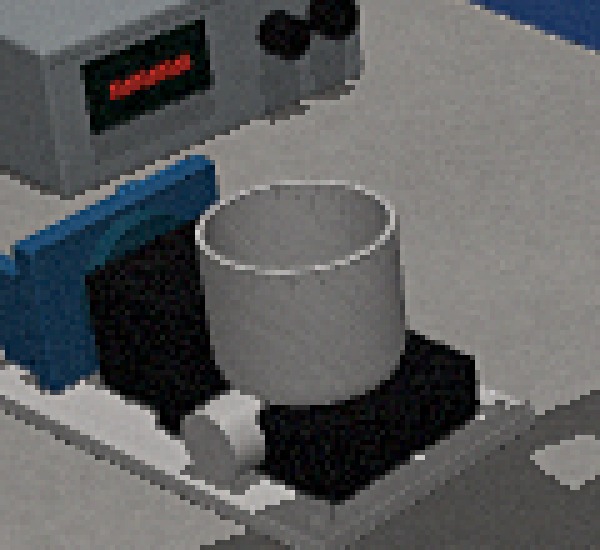

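Run:
```python
from h import *
from cell import ctrl
for n,c,ax in(("scene",(451.3,228.5),(24,13)),("side",(220,178.5),(24,13))):
    g=cv2.GaussianBlur(cv2.cvtColor(cv2.imread(f"pics/{n}0.png"),cv2.COLOR_BGR2GRAY),(0,0),.6).astype(np.float32); cal=ctrl.get_calibration(n)
    g=cv2.morphologyEx(g,cv2.MORPH_TOPHAT,np.ones((5,5)))
    pts=[]
    for a in np.arange(0,2*np.pi,.1):
        r=np.arange(.6,1.15,.02)
        x=c[0]+ax[0]*r*np.cos(a); y=c[1]+ax[1]*r*np.sin(a)
        v=cv2.remap(g,x[None].astype(np.float32),y[None].astype(np.float32),1)[0]
        k=v.argmax()
        if v[k]>12: pts.append((x[k],y[k]))
    P=ray_plane(cal,pts,.13)[:,:2]; 
    for _ in range(5):
        m,R=circ(P); e=np.abs(np.hypot(*(P-m).T)-R); P=P[e<max(.002,2*e.std()+.001)]
    print(n,len(pts),len(P),m,R,e.max())
```

```text
scene 33 33 [0.5068 0.2353] 0.04711119902976885 0.0018799848049452297
side 57 57 [0.5034 0.2306] 0.04772100978235138 0.0019209673789360449
```

Both views agree within about 5 mm for canister and cover, and the radii match the given sizes. I refine both with the wrist camera, canister first while the gripper is empty.

```bash
cat >> h.py <<'E'
def wcal(ctrl):
    c=ctrl.get_calibration("wrist"); M=np.array(c['mount']); p=np.array(ctrl.current_position()); Rt=np.array(ctrl.current_tool_rot())
    Rw=Rt@M[:3,:3]; C=Rt@M[:3,3]+p   # cam->world
    return dict(mtx=c['mtx'],R=Rw.T,t=-Rw.T@C)
def proj(cal,X):
    q=cal['mtx']@(cal['R']@np.array(X)+cal['t']); return q[:2]/q[2]
RD=np.array([[0,0,1.],[-1,0,0],[0,-1,0]])
E
python3 - <<'E'
from h import *
from cell import ctrl
import pickle
def shot(name,X):
    c=wcal(ctrl); im=ctrl.get_image("wrist"); cv2.imwrite(f"pics/{name}.png",im[:,:,::-1]); pickle.dump(c,open(name+'.pkl','wb')); print(name,c['t'],proj(c,X),ctrl.current_time_s(),ctrl.current_position())
ctrl.goto([.505,.17,.30],RD); ctrl.pause(.2); shot('wcan',[.505,.233,.13])
ctrl.goto([.5275,-.37,.22],RD); ctrl.pause(.2); shot('wcov',[.5275,-.356,.021])
E
```

```text
wcan [-0.5052  0.1172  0.5042] [320.2437 159.5969] 1.3333 [0.5055 0.1692 0.2993]
wcov [-0.5276 -0.3805  0.2803] [320.2091 208.2321] 3.5583 [ 0.5279 -0.3694  0.2202]
```

View pics/wcan.png

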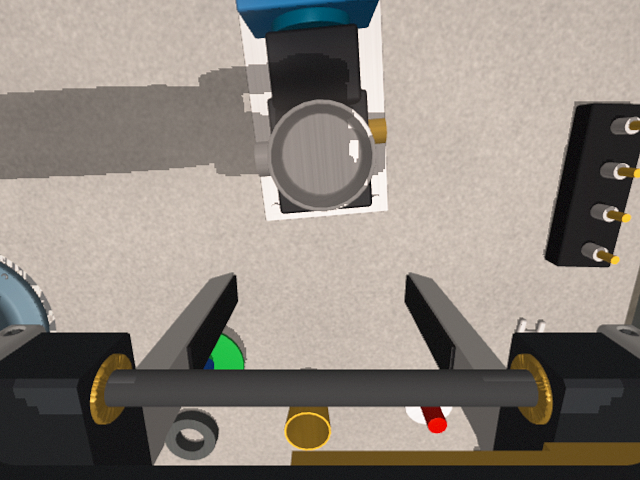

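View pics/wcov.png

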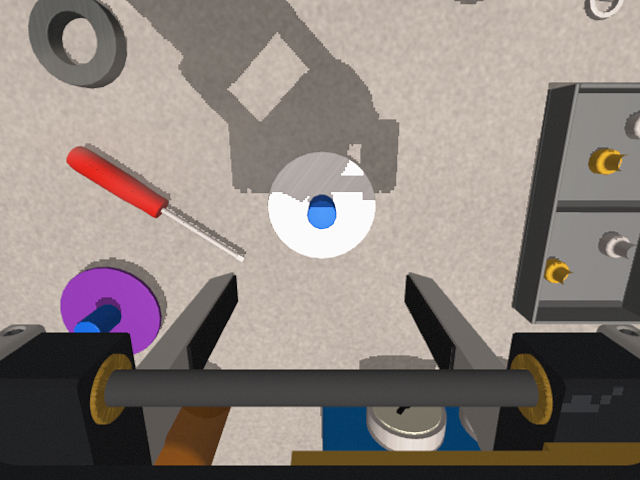

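The wrist views put the canister rim at pixel (322,155) and the cover's flange at (322,206), both close to the predictions. I'll cast these to positions.

Run:
```python
from h import *
import pickle
c=pickle.load(open('wcan.pkl','rb'))
P=ray_plane(c,[(270,154),(374,155),(322,100),(321.5,210)],.13); print('can',P[:,:2],*circ(P))
# ring: automated
g=cv2.cvtColor(cv2.imread("pics/wcan.png"),cv2.COLOR_BGR2GRAY)
cs=cv2.HoughCircles(cv2.GaussianBlur(g,(5,5),0),cv2.HOUGH_GRADIENT,1,5,param1=80,param2=20,minRadius=42,maxRadius=58)
for x,y,r in cs[0][:4]:
    p=ray_plane(c,[(x,y),(x+r,y)],.13); print(x,y,r,p[0],p[1,0]-p[0,0])
c=pickle.load(open('wcov.pkl','rb'))
P=ray_plane(c,[(267.5,206),(376,206),(321.5,151.5),(321.5,259)],.021); print('cov',*circ(P))
hsv=cv2.cvtColor(cv2.imread("pics/wcov.png"),cv2.COLOR_BGR2HSV);H,S,V=cv2.split(hsv)
h,s=hull_at((H>100)&(H<130)&(S>140)&(V>180),(321,213)); print(s); P=ray_plane(c,h,.061); print('knob',*circ(P))
```

```text
can [[0.4595 0.238 ]
 [0.5538 0.237 ]
 [0.5066 0.2836]
 [0.5061 0.1864]] [0.5066 0.235 ] 0.04791106912522717
322.5 154.5 51.9 [0.5071 0.2375 0.13  ] 0.04704498931182388
321.5 159.5 51.9 [0.5061 0.2331 0.13  ] 0.047225749123543714
325.5 147.5 47.4 [0.5098 0.2436 0.13  ] 0.04273702198473428
315.5 157.5 56.3 [0.5007 0.2349 0.13  ] 0.051151543600021054
cov [ 0.5291 -0.3553] 0.056065169686851976
[308 207  28  22 519]
knob [ 0.5287 -0.3543] 0.012870824988499934
```

Cover at (0.5285, -0.355) with flange radius 56 mm as specified, and canister at (0.506, 0.234). Now the grasp.

Run:
```python
from h import *
from cell import ctrl
X,Y=.5285,-.355
ctrl.movel([X,Y,.13],orientation=RD); ctrl.movel([X,Y,.054],feed=.08); ctrl.pause(.2)
print(ctrl.current_position(),ctrl.current_ft_force())
ctrl.gripper_to(.02,25); ctrl.pause(.2); print('w',ctrl.current_grip_width(),ctrl.current_ft_force())
ctrl.movel([X,Y,.10],feed=.06); ctrl.pause(.2)
print('w',ctrl.current_grip_width(),ctrl.current_ft_force(),ctrl.current_position(),ctrl.current_time_s())
for n in("scene","side"): cv2.imwrite(f"pics/{n}1.png",ctrl.get_image(n)[:,:,::-1])
a=cv2.imread("pics/side1.png")[170:370,300:560]; cv2.imwrite("pics/side1c.png",cv2.resize(a,None,fx=3,fy=3))
```

```text
[ 0.5288 -0.3552  0.0546] [-0.5104 -0.2904  0.4844]
w 0.027793579319479813 [0.5585 0.6741 0.1287]
w 0.02758703388851582 [-0.4669  0.0746 -1.7554] [ 0.5282 -0.3548  0.0994] 7.9667
```

View pics/side1c.png

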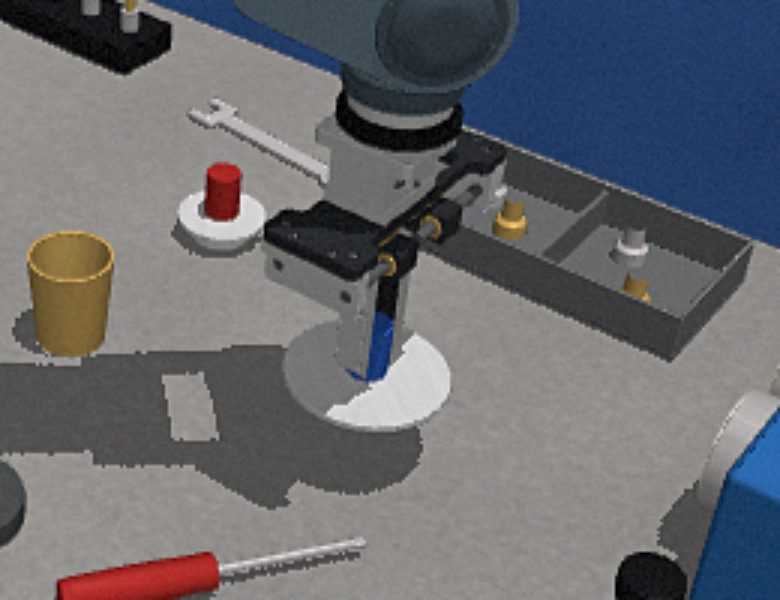

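Cover is held (width 27.6 mm, about 2–3 N extra load) and looks level in the side view. Now I carry it over the canister and check from above.

Run:
```python
from h import *
from cell import ctrl
X,Y=.506,.234
ctrl.movel([.5285,-.355,.25],feed=.12); ctrl.movel([X,Y,.25],feed=.2,orientation=RD); ctrl.movel([X,Y,.205],feed=.08);ctrl.pause(.3)
print('w',ctrl.current_grip_width(),ctrl.current_ft_force(),ctrl.current_position(),ctrl.current_time_s())
o=[]
for n,c in(("scene",(450,220)),("side",(221,170))):
    im=ctrl.get_image(n)[:,:,::-1]; cv2.imwrite(f"pics/{n}2.png",im); o.append(cv2.resize(im[c[1]-75:c[1]+75,c[0]-65:c[0]+65],None,fx=3,fy=3))
cv2.imwrite("pics/c2.png",np.hstack(o)); cv2.imwrite("pics/wrist2.png",ctrl.get_image("wrist")[:,:,::-1])
```

```text
w 0.027406710561344166 [-0.0954  0.5761 -3.203 ] [0.5063 0.2341 0.2055] 13.575
```

View pics/c2.png

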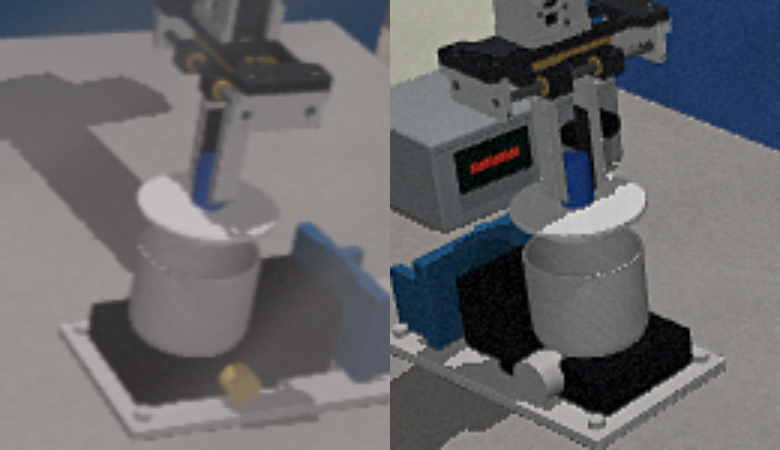

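View pics/wrist2.png

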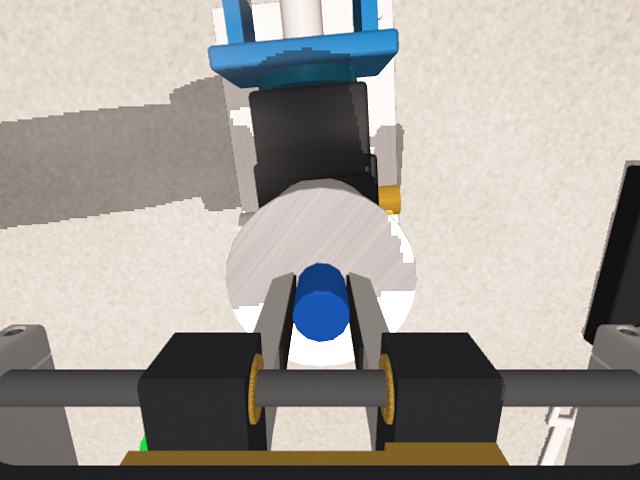

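The cover hangs over the mouth, apparently level. The wrist view shows the flange spanning columns 226–416 and rows 178–366. I check that centre, then descend with force watching.

Run:
```python
from h import *
from cell import ctrl
P=ray_plane(wcal(ctrl),[(226,272),(416,272),(321,178.5),(321,366)],.172); m,r=circ(P); print('held flange',m,r)
d=m-np.array([.5063,.2341]); print('offset',d)
if np.abs(d).max()>.005: raise SystemExit
X,Y=.506,.234
f0=np.array(ctrl.current_ft_force()); z=.205
while z>.1665:
    z-=.006 if z>.182 else .0015
    ctrl.movel([X,Y,z],feed=.04); f=np.array(ctrl.current_ft_force())-f0; 
    if z<.185: print(round(z,4),ctrl.current_position()[2],f)
    if f[2]>4 or np.hypot(*f[:2])>5: break
ctrl.pause(.2); print(ctrl.current_position(),np.array(ctrl.current_ft_force())-f0,ctrl.current_grip_width(),ctrl.current_time_s())
o=[]
for n,c in(("scene",(450,220)),("side",(221,170))):
    im=ctrl.get_image(n)[:,:,::-1]; cv2.imwrite(f"pics/{n}3.png",im); o.append(cv2.resize(im[c[1]-75:c[1]+75,c[0]-65:c[0]+65],None,fx=3,fy=3))
cv2.imwrite("pics/c3.png",np.hstack(o))
```

```text
held flange [0.5062 0.2368] 0.056578586393264074
offset [-0.0001  0.0027]
0.181 0.18050631203699113 [ 1.5379 -0.1269  0.8813]
0.1795 0.1794669532462318 [0.866  0.4197 1.2215]
0.178 0.17791863686565718 [ 1.6423 -0.2328  0.8752]
0.1765 0.1763517670902709 [-0.3516 -0.5244  0.2315]
0.175 0.17485287077147066 [ 0.4124 -0.1933  1.4438]
0.1735 0.17335767799458243 [-0.3634 -0.4056  0.632 ]
0.172 0.17184979054744576 [ 0.6719 -0.6689  0.4966]
0.1705 0.17033223447544332 [-0.0442 -0.0181  0.7161]
0.169 0.16897335594615645 [0.4804 0.072  1.8634]
0.1675 0.16894866856991864 [-2.7454 -1.7303  7.7629]
[0.5062 0.2341 0.1689] [-3.083  -1.8857  8.7652] 0.027880627815487787 17.375
```

View pics/c3.png

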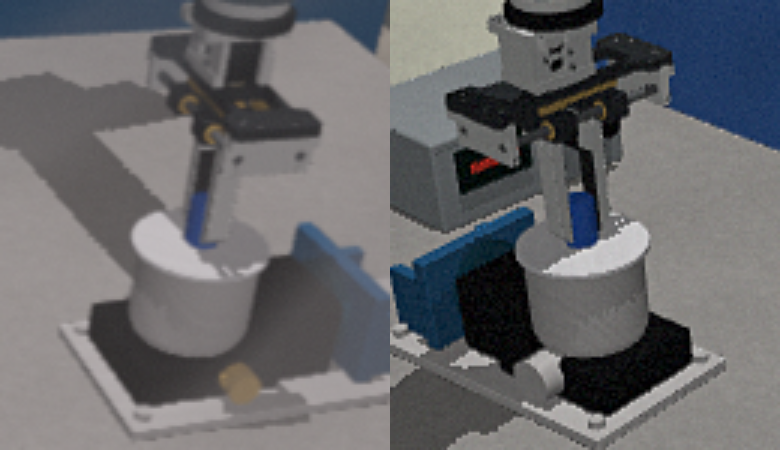

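Contact came at TCP z = 0.1689, within 1 mm of the seated height (0.1696). In the pictures the flange lies on the rim in both views. I raise slightly to relieve the force, release, retreat straight up and look again.

Run:
```python
from h import *
from cell import ctrl
p=[.506,.234]
ctrl.movel(p+[.169],feed=.02); ctrl.gripper_to(.06); ctrl.pause(.2); print(ctrl.current_grip_width(),ctrl.current_ft_force())
ctrl.movel(p+[.24],feed=.06); ctrl.movel([.506,.17,.30],feed=.15); ctrl.pause(.3)
c=wcal(ctrl); im=ctrl.get_image("wrist")[:,:,::-1]; cv2.imwrite("pics/wrist4.png",im)
print('pred',proj(c,[.506,.234,.136]),ctrl.current_time_s(),ctrl.current_ft_force())
o=[]
for n,q in(("scene",(450,220)),("side",(221,170))):
    im=ctrl.get_image(n)[:,:,::-1]; cv2.imwrite(f"pics/{n}4.png",im); o.append(cv2.resize(im[q[1]-75:q[1]+75,q[0]-65:q[0]+65],None,fx=3,fy=3))
cv2.imwrite("pics/c4.png",np.hstack(o))
import pickle; pickle.dump(c,open('w4.pkl','wb'))
```

```text
0.06020780078657627 [-1.3527  0.5165 -0.1733]
pred [321.2849 160.2871] 21.025 [-0.3645  0.6232 -0.7   ]
```

View pics/c4.png

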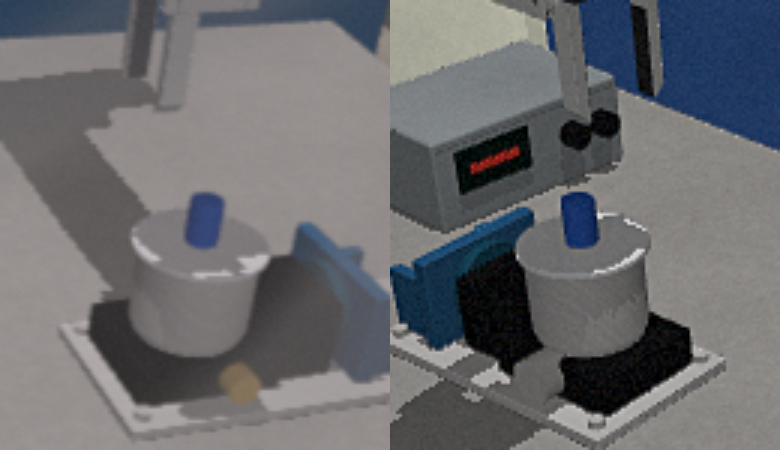

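View pics/wrist4.png

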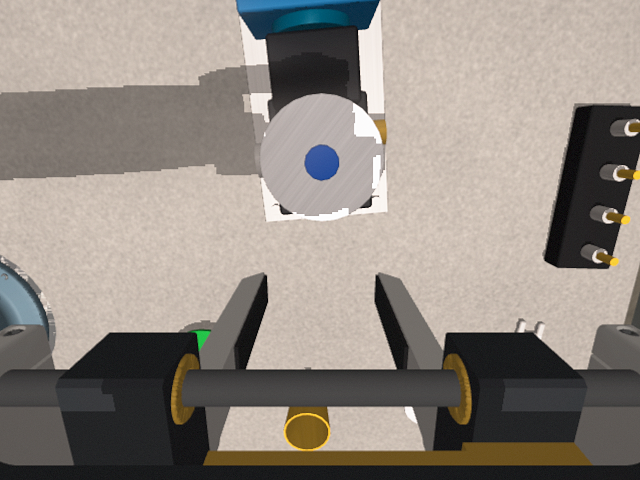

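View pics/scene4.png

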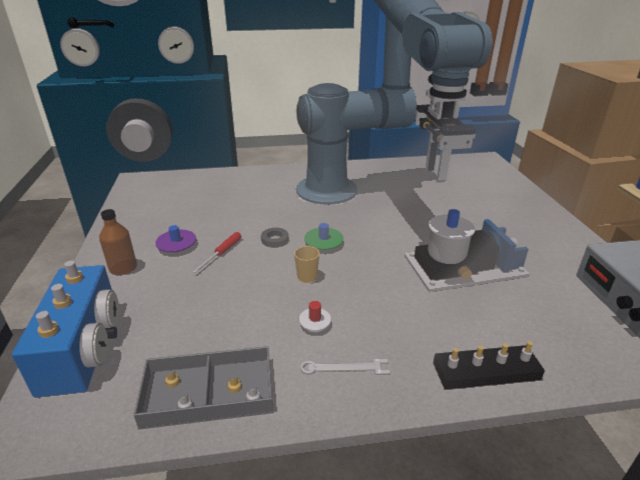

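The flange is centred at (322,157) in the wrist view, against (322,155) for the bare rim from the same pose. Both fixed views show it level and home. The red cover at (315,318) and pot at (307,265) have not moved in the scene view.

Run:
```python
from h import *
from cell import ctrl
import pickle
c=pickle.load(open('w4.pkl','rb'))
print(circ(ray_plane(c,[(259.5,156),(384,156),(322,93.5),(322,220)],.136)))
a,b=cv2.imread("pics/scene0.png"),cv2.imread("pics/scene4.png")
print('red/pot diff',np.abs(a[300:335,295:335].astype(int)-b[300:335,295:335]).mean(),np.abs(a[245:285,292:322].astype(int)-b[245:285,292:322]).mean())
ctrl.sign_off(); print(ctrl.current_time_s())
```

```text
(array([0.5064, 0.2344]), np.float64(0.05531474771161633))
red/pot diff 1.8264285714285715 1.7047222222222222
the job is handed in; nothing more can be done
the job is handed in; nothing more can be done
```

The wide blue-knobbed cover is on the canister's rim and released, and the job is handed in at about 21 s of the 43 s allowed. I gripped the cover by its knob, carried it over and lowered it slowly until it touched.

- **Lowering:** contact came within 1 mm of the expected seated height, at about 9 N. I eased off, let go and backed straight up.
- **Centring:** my last wrist-camera measurement puts the cover at (0.5064, 0.2344). The rim measured (0.5066, 0.235) from the same viewpoint, so they are less than 1 mm apart.
- **Level:** the flange looks level and home on the rim in both fixed views. I judged this by eye and did not measure an angle.
- **Red cover and sample pot:** neither shows any movement between the first and last scene pictures.
- **Robot:** the gripper was open and clear of everything at hand-in.

The only disagreement was in the first canister estimates. The scene and side cameras differed by about 5 mm, so I re-measured with the wrist camera and used (0.506, 0.234). No check failed.

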